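Set the depth dial of the seal-stamping press

ROBOT

A 7-joint arm with a two-finger parallel gripper is mounted at the origin on the work surface. World frame = base frame: x ahead of the robot, y to its left, z up, the work surface at z = 0. Lengths are in m, angles in degrees, forces in N, time in s.
With the tool pointing down it reaches from about 0.4 to 0.85 m from the base axis. Payload 4.5 kg.
Tool frame: the origin (TCP) lies midway between the tips of the shut fingers; the grasp point (between the pads) lies 19 mm behind it; z points along the fingers, y is the direction in which the jaws open and shut (so a half turn about z gives the same grasp; the last joint's range is limited). The gripper opens to 85 mm and grips with 20 to 120 N. Pads are 22 mm wide; open, the fingers measure 114 mm over their backs; the gripper's body (76 mm by 85 mm) begins 54 mm behind the grasp point. The pads swing forward as they close: fully open they stand 13 mm farther back than shut.
Start: joints at [-70.141, 39.483, -11.15, 89.685, 9.013, 51.709, -12.324], TCP at [0.192, 0.595, 0.231] pointing down, gripper open.
Joint ranges: [-172.22, 172.22], [-26.19, 119.32], [-84.43, 86.54], [7.71, 146.69], [-57.33, 237.33], [2.42, 119.75], [-152.13, 152.13]. Speed limits (degrees/s): [147.25, 147.25, 180, 180, 180, 180, 180].

INTERFACE

Orientations are given as a 3x3 rotation matrix whose columns are the frame's x, y, z axes.
In Python, from rig import robot gives the robot as it stands.
- The arm moves only by the shell command python3 -m creep 'ROWS' [FORCE]. ROWS is JSON, one flat list of numbers, 7 for each row, row after row: the gripper command: -1 is shut, 1 is fully open, values between are in proportion, then the shift along the world's x, y, z in units of 60 mm (1.0 is 60 mm), then the turn, a rotation vector about the world's x, y, z in units of 6 degrees (1.0 is 6 degrees). A call has 1 to 5 rows; each row is the pose to reach, as a shift and turn from the pose commanded when the call began; what a row does not reach only later rows make up. A row lasts 1/8 s, in which the tool goes at most 62.5 mm and 10.7 degrees, less where a joint would pass 70% of its speed; a pose out of reach is approached as far as the arm can. A call with a gripper value outside its range is refused whole. The fingers move at their own pace and stop on an object; FORCE is the grip in N (left out, the last holds). Time passes only in rows, so rows that repeat a pose let the fingers close. It gives the time, the measured TCP pose, the force and the opening at its end, in the units of the state.
- robot.read_state(): the state, without advancing time (a new reading comes with each control period).
- robot.get_image(name): name is "scene" or "top" or "wrist"; returns (picture, depth): 400x640x3 uint8, red, green, blue; 400x640 float32, m along the optical axis (not along the pixel's ray), 0 where there is no reading.
- robot.camera_info(name): a dict with "mtx" (3x3 intrinsics, pixels), "origin" and "rotation" of the camera in the world; the wrist camera has in their place "mount" (4x4, takes a point from camera to tool coordinates, whose origin is the TCP and whose axes are the flange's). Camera axes: x right, y up, looking along -z (the intrinsics and any distortion apply to the point x, -y, -z); pixel columns grow to the right and rows downward; lengths in m; the calibration is good to about 2 mm. A picture is of the moment at which its call begins: read the wrist's pose just before it. camera_info takes no time and is no camera call.
- robot.hand_in(): hands the job in, once; it reports no verdict.
Trained networks look in the newest picture that a camera, given by its name, has taken for a name from the list of things; names that differ only in an ending like _2 or _b are one class to them, and where a whole thing is asked for, a point or a joint stands for the part that bears it (a point fixed in the world has none). Each returns a list of dicts, best first, with "p" (0 to 1); they miss things now and then, are a little off and sometimes report something else, mostly with a low value. They report only what shows in the picture. A call takes as long as a camera call. They do not tell look-alikes from the thing itself.
- robot.cut_out(camera, target): "mask" (400x640 bool, what is visible of it).
- robot.pinpoint(camera, target): "at" ([x, y, z] in m, in world coordinates, good to about 4 mm: a listed point, or the origin of a listed thing).
The state is a dict: "time": time; "joints": joint angles; "joint_vel": joint speeds; "joint_efforts": joint torques, N m; "position": TCP position; "ee_rot": TCP orientation; "wrist_force": force on the tool from outside, world axes, zero at the start; "ft_torque": the same for the moment, N m; "grip_width": opening from 0.0 (shut) to 1.0 (fully open).
Only numpy, scipy, OpenCV 4.12 (cv2) and the standard library are available. Lean on these libraries where they do the work, as an engineer would, in place of code of your own. Each camera call takes 0.05 s, during which the arm holds its last target. There are 200 camera calls.

TASK

Set the stamping depth on the seal press: turn its depth dial (the one with the upright bar grip) clockwise, seen from above, all the way to its stop, and then turn it back exactly three clicks. Let go and leave it there; do not turn the round knob of the lamp dimmer and do not shove or knock over the tall carved seal.

Things in the scene. Friction and masses are not known exactly. Their poses are not given: they have to be found in the camera images.
- depth_dial (a joint): Depth dial on top of the grey stamping press. Value in rad, growing clockwise seen from above, from 0 to the clockwise stop at 1.745 (longest scale mark, small steel post). Spring detents give a rest position every 20 deg (0.349 rad = one click), the stops included; turning takes about 0.1 N m; let go between clicks it snaps to the nearer. Starts one to three clicks short of that stop.
- dial_grip (a point): Grip point on the dial's vertical axis, 161 mm above the counter, in the middle of its black upright bar (62 mm long, 15 thick, top 14 mm above this point), which stands on a 68 mm disc 23 mm below it. Frame turns with the dial: x along the bar, y across its thickness, z up; white pointer line on the -x side. The press is fixed and nowhere higher than the dial.
- dimmer_mark (a point): White dot on the top rim of the lamp dimmer's round black knob (48 mm across, top 87 mm above the counter), 19 mm out from the knob's axis, which is the middle of a fixed grey box 100 x 120 x 55 mm. Not to be turned. Press and dimmer may stand either way round, left or right.
- seal_mid (a point): Half-way up the axis of the loose tall carved soapstone seal, a 36 mm square block with a turned finial, 135 mm high in all, standing on the counter between press and dimmer. To be left alone.
Not all that is in view belongs to the job. Of the things that look like the part that bears seal_mid, take the one that is farthest to the robot's left at the start.

How it is judged (in metres and radians):
On the way:
1. the depth dial is turned clockwise to its stop (within 6 degrees) (value of joint depth_dial above 1.64 rad), for 0.1 s.
At the end, for the whole second after the job is handed in: After having been at its clockwise stop, the depth dial rests three clicks (60 degrees) back from it, at 0.698 rad within 10 degrees, and is still; the dimmer's knob is unturned (its dot within 6 mm of where it was) and the tall seal stands upright within 20 mm of where it was (value of joint depth_dial between 0.523 and 0.873 rad and velocity of joint depth_dial between -0.05 and 0.05 rad/s and distance of dimmer_mark from where it was at the start of the episode below 0.006 m and distance of seal_mid from where it was at the start of the episode below 0.02 m and angle between seal_mid's own z axis and vertical below 0.2 rad); the robot touches nothing.
It fails at once if the lamp dimmer's knob is turned (its dot moves more than 6 mm) (distance of dimmer_mark from where it was at the start of the episode above 0.006 m).
It fails at once if the tall seal is shoved more than 20 mm or tipped (distance of seal_mid from where it was at the start of the episode above 0.02 m or angle between seal_mid's own z axis and vertical above 0.4 rad).
It also fails if it takes over 38 s, if anything falls off the work surface, if the arm or the gripper's body presses on something with over 40 N, if the wrist force passes 120 N, or if a joint passes its speed limit or range.

## Working session

There is one attempt and no reset: what is moved stays moved. The work goes in short steps, Python scripts to look and compute and a shell command to move; the robot and the scene stay as the last step left them, time stands still between calls to the robot, and variables do not carry over. Pictures are saved under pics/ and viewed, about 8 in all and at most 12, crops included, and the job is handed in when it is done.

```bash
mkdir -p pics; ls
python3 - <<'E'
from rig import robot
import cv2,numpy as np
s=robot.read_state();print(s['time'],s['position'],s['ee_rot'],s['grip_width'])
for c in ('scene','top'):
    im,d=robot.get_image(c);cv2.imwrite(f'pics/{c}0.png',im[:,:,::-1])
    for t in ('dial_grip','dimmer_mark','seal_mid','depth_dial'):
        print(c,t,[(round(r['p'],2),np.round(r['at'],3).tolist()) for r in robot.pinpoint(c,t)])
E
```

```text
pics
0.0 [0.19216466 0.5940149  0.2304561 ] [[-9.51505231e-01  3.07632197e-01 -4.75447978e-04]
 [ 3.07632543e-01  9.51503453e-01 -1.84312700e-03]
 [-1.14614815e-04 -1.90000825e-03 -9.99998188e-01]] 1.0019218653977673
scene dial_grip [(0.87, [0.497, -0.194, 0.158])]
scene dimmer_mark [(0.56, [0.487, 0.177, 0.092])]
scene seal_mid [(0.91, [0.357, -0.132, 0.071]), (0.91, [0.288, -0.244, 0.059]), (0.89, [0.711, -0.179, 0.062]), (0.81, [0.486, -0.006, 0.063])]Traceback (most recent call last):
  File "<stdin>", line 7, in <module>
ValueError: it knows: dial_grip, dimmer_mark, seal_mid
```

Run:
```python
from rig import robot
import cv2,numpy as np
im,d=robot.get_image('top');cv2.imwrite('pics/top0.png',im[:,:,::-1])
for t in ('dial_grip','dimmer_mark','seal_mid'):
    print(t,[(round(r['p'],2),np.round(r['at'],3).tolist()) for r in robot.pinpoint('top',t)])
ci=robot.camera_info('top');print(ci)
K,o,R=np.array(ci['mtx']),np.array(ci['origin']),np.array(ci['rotation'])
def pix(p):
    q=R.T@(np.array(p)-o);q=K@(q*[1,-1,-1]);return q[:2]/q[2]
p=pix([.497,-.194,.16]);print(p, pix([.547,-.194,.16]))
u,v=p.astype(int);c=im[max(v-60,0):v+60,max(u-60,0):u+60]
cv2.imwrite('pics/crop0.png',cv2.resize(c,None,fx=5,fy=5,interpolation=cv2.INTER_CUBIC)[:,:,::-1])
```

```text
dial_grip [(0.63, [0.488, -0.01, 0.068]), (0.62, [0.499, -0.19, 0.159])]
dimmer_mark [(0.73, [0.485, 0.179, 0.088])]
seal_mid [(0.95, [0.713, -0.181, 0.063]), (0.93, [0.358, -0.132, 0.062]), (0.92, [0.292, -0.249, 0.061]), (0.59, [0.489, -0.011, 0.064])]
{'mtx': array([[422.27518648,   0.        , 319.55638409],
       [  0.        , 422.27518648, 200.17890053],
       [  0.        ,   0.        ,   1.        ]]), 'origin': array([ 0.40481568, -0.02885725,  0.93190899]), 'rotation': array([[ 0.00710931,  0.99296613, -0.11818512],
       [-0.99997238,  0.00731581,  0.00131351],
       [ 0.00216889,  0.11817252,  0.99299071]])}
[408.68013926 200.66257152] [408.19955016 173.90113469]
```

View pics/scene0.png

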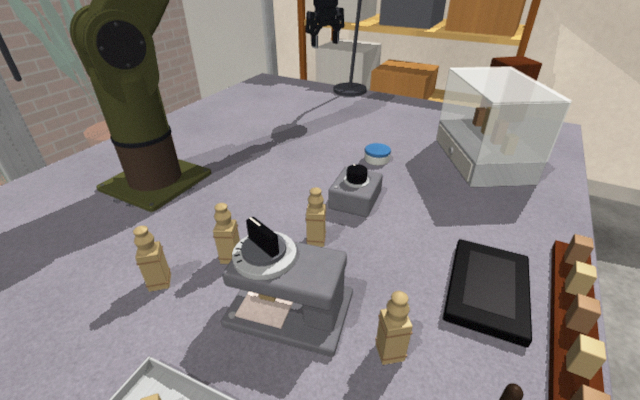

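View pics/top0.png

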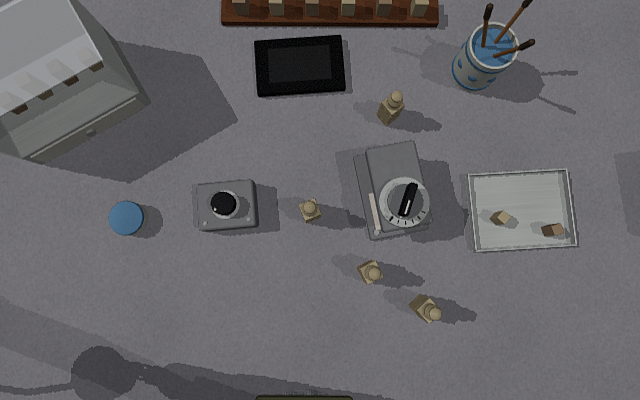

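View pics/crop0.png

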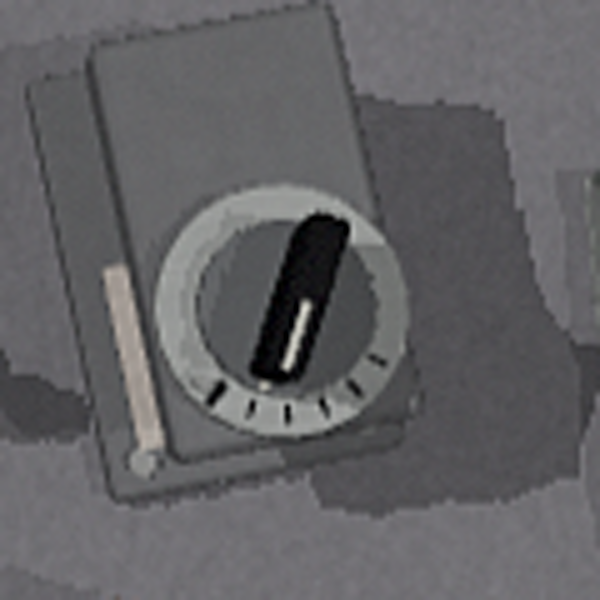

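The dial (404,201 top) is the only black upright bar. Its look-alike is the dimmer's round knob (224,205), which is on the robot's left. Seal-like pieces sit at (309,209), (371,271), (427,309) and (392,105). The protected one, farthest left, is at (309,209). In the crop the pointer stands on the second mark, about one click (20°) short of the long mark, so the dial's yaw is about -20° and the tool is already at -18°. Moving over.

```bash
python3 -m creep '[1,0.5,-0.7,0.1,0,0,0, 1,1.1,-1.5,0.2,0,0,0, 1,1.7,-2.3,0.3,0,0,0, 1,2.3,-3.1,0.3,0,0,0, 1,2.9,-3.9,0.3,0,0,0]'; python3 -c "
from rig import robot
print(robot.read_state()['joints'])"
```

```text
time: 1.02
position: [0.3675, 0.3592, 0.2496]
ee_rot: [[-0.952, 0.308, 0.001], [0.308, 0.952, 0.001], [-0.001, 0.001, -1.0]]
wrist_force: [-0.4, 0.6, -0.6]
grip_width: 1.005
[-40.89906517  29.92483195 -13.39362032 107.38013893   9.64428202
  43.71785468  12.53279356]
```

```bash
python3 -m creep '[1,0.4,-0.9,0,0,0,0, 1,0.8,-1.8,0,0,0,0, 1,1.2,-2.7,0,0,0,0, 1,1.5,-3.7,0,0,0,0, 1,1.7,-4.7,0,0,0,0]'; python3 -m creep '[1,0.2,-1,0,0,0,0, 1,0.4,-2,0,0,0,0, 1,0.45,-3,0.1,0,0,0, 1,0.45,-4,0.2,0,0,0, 1,0.45,-4.4,0.2,0,0,0]'; python3 -c "
from rig import robot
print(robot.read_state()['joints'])"
```

```text
time: 1.65
position: [0.4693, 0.0768, 0.2496]
ee_rot: [[-0.951, 0.308, 0.001], [0.308, 0.951, 0.0], [-0.001, 0.001, -1.0]]
wrist_force: [1.2, 0.3, -0.5]
grip_width: 0.995
time: 2.28
position: [0.4947, -0.1903, 0.2617]
ee_rot: [[-0.949, 0.314, 0.001], [0.314, 0.949, -0.002], [-0.001, -0.002, -1.0]]
wrist_force: [0.3, -0.1, 0.5]
grip_width: 1.0
[ 25.81141379  30.36132287 -15.54323571 103.84726056  10.81585442
  47.16186899  76.62268851]
```

Run:
```python
from rig import robot
import cv2,numpy as np
s=robot.read_state();im,d=robot.get_image('wrist')
print([(round(r['p'],2),np.round(r['at'],4).tolist()) for r in robot.pinpoint('wrist','dial_grip')])
ci=robot.camera_info('wrist');K=np.array(ci['mtx']);M=np.array(ci['mount']);print(M,{k:v for k,v in ci.items() if k not in('mtx','mount')})
T=np.eye(4);T[:3,:3]=s['ee_rot'];T[:3,3]=s['position'];print(s['position'])
v,u=np.nonzero(d>0);z=d[v,u]
P=np.c_[(u-K[0,2])/K[0,0]*z,-(v-K[1,2])/K[1,1]*z,-z,np.ones(len(z))]@(T@M).T
m=(np.abs(P[:,2]-.175)<.006)&(np.hypot(P[:,0]-.498,P[:,1]+.192)<.05)
Q=P[m,:2].astype(np.float32);print(m.sum(),P[m,2].mean())
(c,(w,h),a)=cv2.minAreaRect(Q);print(c,w,h,a, cv2.boxPoints((c,(w,h),a)).round(4).tolist())
cv2.imwrite('pics/wrist0.png',im[:,:,::-1])
```

```text
[(0.77, [0.4996, -0.1931, 0.1642])]
[[ 6.45799554e-04  9.53297838e-01  3.02031150e-01  7.74585675e-02]
 [ 9.99999777e-01 -5.64649072e-04 -3.55991993e-04 -4.22744060e-04]
 [-1.68824789e-04  3.02031312e-01 -9.53297990e-01 -1.42833455e-01]
 [ 0.00000000e+00  0.00000000e+00  0.00000000e+00  1.00000000e+00]] {}
[ 0.49471644 -0.1903498   0.26167673]
1438 0.1749093185697575
(0.49914470314979553, -0.19213606417179108) 0.014482242055237293 0.06147215887904167 71.26129150390625 [[0.4677000045776367, -0.1890999972820282], [0.5259000062942505, -0.20890000462532043], [0.5306000113487244, -0.19519999623298645], [0.4724000096321106, -0.1754000037908554]]
```

View pics/wrist0.png

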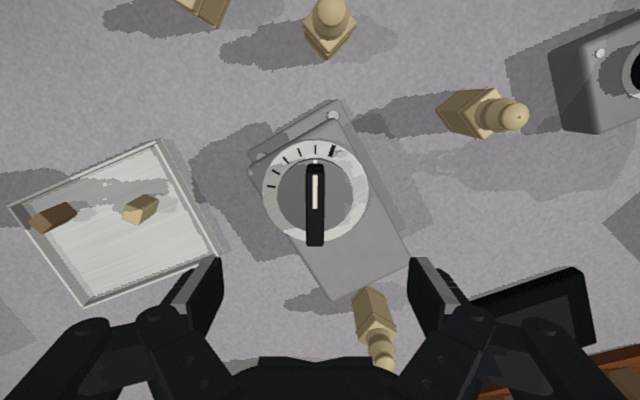

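The bar fits a 14.5 x 61.5 mm rectangle centred at (0.499,-0.192), top at z 0.175, yaw -18.7°. The wrist picture shows the pointer at (315,175) one mark from the long mark (332,150). Descending partway first.

```bash
python3 -m creep '[1,0.07,-0.03,0,0,0,0, 1,0.07,-0.03,-0.5,0,0,0, 1,0.07,-0.03,-1,0,0,0, 1,0.07,-0.03,-1,0,0,0]'
```

```text
time: 2.88
position: [0.4986, -0.1846, 0.1998]
ee_rot: [[-0.953, 0.304, -0.004], [0.304, 0.953, 0.002], [0.005, 0.001, -1.0]]
wrist_force: [0.4, -1.1, -0.1]
grip_width: 1.002
```

```bash
python3 -m creep '[1,0.01,-0.125,-0.3,0,0,-0.15, 1,0.01,-0.125,-0.6,0,0,-0.15, 1,0.01,-0.125,-0.88,0,0,-0.15, 1,0.01,-0.125,-0.88,0,0,-0.15]' 40; python3 -m creep '[-1,0,0,0,0,0,0, -1,0,0,0,0,0,0, -1,0,0,0,0,0,0, -1,0,0,0,0,0,0, -1,0,0,0,0,0,0]' 40
```

```text
time: 3.38
position: [0.5005, -0.1935, 0.1488]
ee_rot: [[-0.947, 0.321, -0.0], [0.321, 0.947, 0.001], [0.0, 0.001, -1.0]]
wrist_force: [0.9, 0.4, 0.5]
grip_width: 0.998
time: 4.0
position: [0.5009, -0.1931, 0.1491]
ee_rot: [[-0.947, 0.321, 0.001], [0.321, 0.947, 0.002], [-0.001, 0.002, -1.0]]
wrist_force: [-0.7, 4.1, 5.8]
grip_width: 0.165
```

Gripped (14 mm). Turning clockwise.

```bash
python3 -m creep '[-1,0,0,0,0,0,-0.8, -1,0,0,0,0,0,-1.6, -1,0,0,0,0,0,-2.4, -1,0,0,0,0,0,-3, -1,0,0,0,0,0,-3.4]' 50; python3 -m creep '[-1,0,0,0,0,0,0, -1,0,0,0,0,0,0]'; python3 -c "
from rig import robot
s=robot.read_state();print(s['ft_torque'],s['joints'])"
```

```text
time: 4.62
position: [0.5006, -0.1935, 0.1491]
ee_rot: [[-0.775, 0.632, 0.001], [0.632, 0.775, 0.001], [-0.0, 0.001, -1.0]]
wrist_force: [-0.3, 3.3, 6.9]
grip_width: 0.166
time: 4.88
position: [0.5006, -0.1935, 0.1491]
ee_rot: [[-0.776, 0.631, 0.001], [0.631, 0.776, 0.001], [-0.0, 0.001, -1.0]]
wrist_force: [0.0, 3.5, 6.9]
grip_width: 0.167
[0.60095286 0.17636682 0.33387403] [ 20.27921834  39.75169621  -6.63168483 109.6666101    8.1340471
  30.98791251  59.10092754]
```

```bash
python3 -m creep '[-1,0,0,0,0,0,-0.3, -1,0,0,0,0,0,-0.6, -1,0,0,0,0,0,-0.6]'; python3 -c "
from rig import robot
s=robot.read_state();print(s['ft_torque'])
r=s['ee_rot'];import numpy as np;print(np.degrees(np.arctan2(r[0][1],r[1][1])))"
```

```text
time: 5.25
position: [0.5006, -0.1935, 0.1492]
ee_rot: [[-0.739, 0.674, 0.001], [0.674, 0.739, -0.0], [-0.0, 0.0, -1.0]]
wrist_force: [-0.7, 2.1, 7.0]
grip_width: 0.168
[0.44542538 0.20799266 1.59195428]
42.369469009164376
```

At the stop (moment jumped to 1.6 N m). Turning back about 63° from here.

```bash
python3 -m creep '[-1,0,0,0,0,0,1.1, -1,0,0,0,0,0,2.2, -1,0,0,0,0,0,3.3, -1,0,0,0,0,0,4.4, -1,0,0,0,0,0,5.3]'; python3 -m creep '[-1,0,0,0,0,0,1.1, -1,0,0,0,0,0,2.2, -1,0,0,0,0,0,3.3, -1,0,0,0,0,0,4.4, -1,0,0,0,0,0,5.3]';python3 -m creep '[-1,0,0,0,0,0,0, -1,0,0,0,0,0,0]'; python3 -c "
from rig import robot
s=robot.read_state();print(s['ft_torque'],s['joints'])
r=s['ee_rot'];import numpy as np;print(np.degrees(np.arctan2(r[0][1],r[1][1])))"
```

```text
time: 5.88
position: [0.5009, -0.193, 0.1491]
ee_rot: [[-0.982, 0.187, 0.002], [0.187, 0.982, 0.002], [-0.001, 0.002, -1.0]]
wrist_force: [-0.5, 4.7, 5.4]
grip_width: 0.167
time: 6.5
position: [0.501, -0.1922, 0.1491]
ee_rot: [[-0.933, -0.36, 0.002], [-0.36, 0.933, 0.003], [-0.003, 0.002, -1.0]]
wrist_force: [-0.1, 5.5, 5.6]
grip_width: 0.167
time: 6.75
position: [0.5009, -0.1922, 0.1491]
ee_rot: [[-0.934, -0.357, 0.002], [-0.357, 0.934, 0.003], [-0.003, 0.002, -1.0]]
wrist_force: [-0.5, 5.6, 6.0]
grip_width: 0.163
[1.1924979  0.06729893 0.03175425] [ 30.47160742  41.14629987 -23.71627597 109.15621789  27.02853507
  35.17386887 100.45528089]
-20.90784198213471
```

Tool yaw is at the target of about +21°. Opening, rising and checking.

```bash
python3 -m creep '[1,0,0,0,0,0,0, 1,0,0,0,0,0,0, 1,0,0,0,0,0,0, 1,0,0,0,0,0,0, 1,0,0,0.2,0,0,0]'; python3 -m creep '[1,0,0,0.5,0,0,0, 1,0,0,1,0,0,0, 1,0,0,1.5,0,0,0, 1,0,0,1.9,0,0,0, 1,0,0,1.9,0,0,0]'
cat > look.py <<'E'
from rig import robot
import cv2,numpy as np
s=robot.read_state();im,d=robot.get_image('wrist')
ci=robot.camera_info('wrist');K=np.array(ci['mtx']);M=np.array(ci['mount'])
T=np.eye(4);T[:3,:3]=s['ee_rot'];T[:3,3]=s['position'];print(s['time'],s['position'],s['wrist_force'])
v,u=np.nonzero(d>0);z=d[v,u]
P=np.c_[(u-K[0,2])/K[0,0]*z,-(v-K[1,2])/K[1,1]*z,-z,np.ones(len(z))]@(T@M).T
m=(np.abs(P[:,2]-.175)<.006)&(np.hypot(P[:,0]-.499,P[:,1]+.192)<.05)
b=cv2.boxPoints(cv2.minAreaRect(P[m,:2].astype(np.float32)))
e=max(b[1]-b[0],b[2]-b[1],key=np.linalg.norm);e=e*np.sign(e[0])
print('yaw',np.degrees(np.arctan2(e[1],e[0])),b.mean(0),np.linalg.norm(e))
for t in('dimmer_mark','seal_mid'):print(t,[(round(r['p'],2),np.round(r['at'],3).tolist()) for r in robot.pinpoint('wrist',t)])
cv2.imwrite('pics/wrist1.png',im[:,:,::-1])
E
python3 look.py
```

```text
time: 7.38
position: [0.4994, -0.1946, 0.1603]
ee_rot: [[-0.935, -0.355, -0.002], [-0.355, 0.935, 0.0], [0.002, 0.001, -1.0]]
wrist_force: [-1.3, 0.5, 0.5]
grip_width: 0.999
time: 8.0
position: [0.5014, -0.1947, 0.2769]
ee_rot: [[-0.935, -0.355, 0.005], [-0.355, 0.935, -0.001], [-0.004, -0.003, -1.0]]
wrist_force: [0.2, 0.8, -0.5]
grip_width: 1.002
8.0 [ 0.50141124 -0.19474891  0.27688836] [ 0.21475321  0.79831737 -0.4613657 ]
yaw 21.429163 [ 0.49878243 -0.19266859] 0.06123875
dimmer_mark []
seal_mid [(0.89, [0.364, -0.133, 0.067]), (0.69, [0.49, -0.01, 0.065]), (0.65, [0.713, -0.184, 0.061])]
```

View pics/wrist1.png

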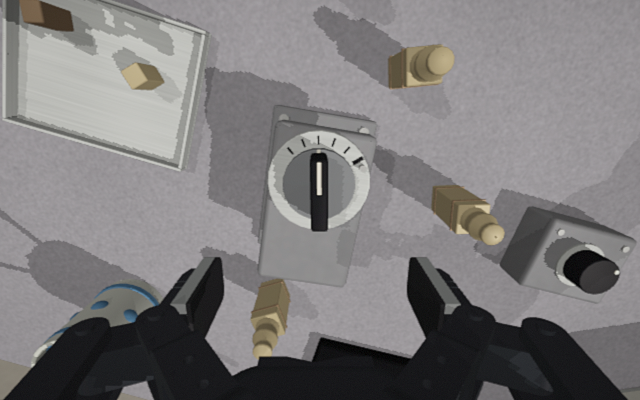

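The pointer at (319,165) sits on the third mark back from the long mark (358,161). Bar yaw is +21.4°, against -18.7° at the start (one click short of the stop), so it has turned 40° net, which is three clicks back. The seal is unmoved and the gripper is clear.

```bash
python3 -c "
from rig import robot
robot.hand_in()"
```

```text
the job is handed in; nothing more can be done
```

I turned the depth dial clockwise to its stop, then back three clicks. I then let go, raised the gripper clear and handed the job in at about 8 s.

- **Stop:** the dial started one click short, at a yaw of -18.7°. I turned until the tool was at about -42°, where the moment jumped from 0.33 to 1.6 N m, so it was against its stop.
- **Final position:** the bar rests at a yaw of +21.4°, 60.1° back from the inferred stop at -38.7°. In the last picture the pointer is on the third mark back from the long one.
- **Seal:** it stands upright at about (0.490, -0.010), within about 2 mm of where the top camera first put it.
- **Dimmer:** the arm only passed over it, well above the knob. The detector missed its dot in the last picture, so I did not measure it again.

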